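# Dress a jewellery counter display on two blocks

## Task

Dress the counter display with the loose pieces lying along the near edge of the table: set the blue ring box squarely in the middle of the black display block and the tan ring box squarely on top of the blue one, set the red ring box squarely in the middle of the white display block, and lay the ivory bracelet flat on the table exactly half-way between the two blocks, in line with them. Keep every piece upright on the way, and leave the jar, the card terminal and the tweezers near the blocks where they are.

Things in the scene. Friction and masses are not known exactly. Their poses are not given: they have to be found in the camera images.
- red_box_center (a point): Red closed ring box with a small brass clasp on its front, 52 mm square (55 mm over the clasp) and 45 mm high; this point is its centre, 22.5 mm above its underside; x and y run square to its sides, z up. It starts upright and loose on the near part of the table, weighs about 55 g, and can be gripped across any two opposite sides; the lid stays shut.
- blue_box_center (a point): Blue closed ring box with a small brass clasp on its front, 52 mm square (55 mm over the clasp) and 45 mm high; this point is its centre, 22.5 mm above its underside; x and y run square to its sides, z up. It starts upright and loose on the near part of the table, weighs about 55 g, and can be gripped across any two opposite sides; the lid stays shut.
- tan_box_center (a point): Tan (brown card colour) closed ring box with a small brass clasp on its front, 52 mm square (55 mm over the clasp) and 45 mm high; this point is its centre, 22.5 mm above its underside; x and y run square to its sides, z up. It starts upright and loose on the near part of the table, weighs about 55 g, and can be gripped across any two opposite sides; the lid stays shut.
- ivory_bracelet_center (a point): Ivory-coloured bracelet, a ring of upright shell sticks lying flat: about 59 mm outside diameter, about 44 mm hole, 28 to 30 mm high; this point is at its middle, 14 mm above its underside, z up along its axis. Loose on the near part of the table, weighs about 45 g; it holds its shape and can be gripped across its outside.
- white_block: White display block, 84 mm square and 18 mm high, fixed to the table; origin at the centre of its underside, x and y square to its sides, z up. Both blocks are parallel, side by side with their centres 280 mm apart along their y axes; which one is on the left changes.
- black_block: Black display block, 84 mm square and 18 mm high, fixed to the table; origin at the centre of its underside, x and y square to its sides, z up. Both blocks are parallel, side by side with their centres 280 mm apart along their y axes; which one is on the left changes.
- cleaner_jar: Bystander, not to be moved: white jar with a blue lid, 58 mm across, 82 mm high, origin at the centre of its underside.
- card_terminal: Bystander, not to be moved: dark grey payment terminal with keys, 164 x 67 x 50 mm, lying flat, long along its x; origin at the centre of its underside.
- tweezers: Bystander, not to be moved: steel tweezers, 138 mm long (along its y), 15 mm wide, 10 mm high, lying behind the blocks; origin at the centre of its underside.

How it is judged (in metres and radians):
At the end, for the whole second after the job is handed in: Blue box on the black block and red box on the white block (centred within 15 mm), tan box on the blue box (12 mm), all upright, sides parallel to what is below within 0.22 rad (any quarter turn); bracelet flat on the table half-way between the block centres (15 mm each way); all released, at rest (horizontal distance between blue_box_center and black_block below 0.015 m and z of blue_box_center in the frame of black_block between 0.0355 and 0.0455 m and angle between each of blue_box_center, tan_box_center, red_box_center, ivory_bracelet_center's own z axis and vertical below 0.1 rad and (angle between the x axis of blue_box_center and the x axis of black_block, either way round below 0.22 rad or angle between the x axis of blue_box_center and the y axis of black_block, either way round below 0.22 rad) and horizontal distance between tan_box_center and blue_box_center below 0.012 m and z of tan_box_center in the frame of blue_box_center between 0.04 and 0.05 m and (angle between the x axis of tan_box_center and the x axis of blue_box_center, either way round below 0.22 rad or angle between the x axis of tan_box_center and the y axis of blue_box_center, either way round below 0.22 rad) and horizontal distance between red_box_center and white_block below 0.015 m and z of red_box_center in the frame of white_block between 0.0355 and 0.0455 m and (angle between the x axis of red_box_center and the x axis of white_block, either way round below 0.22 rad or angle between the x axis of red_box_center and the y axis of white_block, either way round below 0.22 rad) and (y of ivory_bracelet_center in the frame of white_block between 0.125 and 0.155 m or y of ivory_bracelet_center in the frame of white_block between -0.155 and -0.125 m) and (y of ivory_bracelet_center in the frame of black_block between 0.125 and 0.155 m or y of ivory_bracelet_center in the frame of black_block between -0.155 and -0.125 m) and x of ivory_bracelet_center in the frame of white_block between -0.015 and 0.015 m and height (world z) of ivory_bracelet_center below 0.019 m and linear speed of each of red_box, blue_box, tan_box, ivory_bracelet below 0.02 m/s); the robot touches nothing.
It fails at once if The jar, the card terminal or the tweezers was shifted by more than 20 mm (distance of any of cleaner_jar, card_terminal, tweezers from where it was at the start of the episode above 0.02 m).
It fails at once if A piece was tipped over (tilted by more than 0.9 rad) (angle between any of red_box_center, blue_box_center, tan_box_center, ivory_bracelet_center's own z axis and vertical above 0.9 rad).
It also fails if it takes over 106 s, if anything falls off the work surface, if the arm or the gripper's body presses on something with over 40 N, if the wrist force passes 120 N, or if a joint passes its speed limit or range.

## Robot

A 6-joint arm with a two-finger parallel gripper is mounted at the origin on a cart in front of the work surface, level with it; the furniture and walls round the work are solid. World frame = base frame: x ahead of the robot, y to its left, z up, the work surface at z = 0. Lengths are in m, angles in degrees, forces in N, time in s.
With the tool pointing down it reaches from about 0.35 to 0.875 m from the base axis. Payload 4.2 kg.
Tool frame: the origin (TCP) lies on the centre line of the jaws, within the pads' length; the fingertips stand 11 mm ahead of it and the grasp point (between the pads) lies 8 mm behind it; z points along the fingers, y is the line along which they close (so a half turn about z gives the same grasp; the last joint's range is limited). The gripper opens to 87 mm and grips with 3 to 60 N. Pads are 19 mm wide; open, the fingers measure 117 mm over their backs; the gripper's body (75 mm by 190 mm) begins 51 mm behind the grasp point.
Start: joints at [85.462, 22.042, 0.453, 0, -68.411, -14.817], TCP at [0.207, 0.59, 0.234] pointing down, gripper open.
Joint ranges: [-179.83, 179.83], [-69.29, 118.12], [-61.27, 80.66], [-181.25, 117.63], [-171.15, -9.14], [-177.46, 177.46]. Speed limits (degrees/s): [159.86, 159.86, 180, 180, 180, 180].

## Interface

Orientations are given as a 3x3 rotation matrix whose columns are the frame's x, y, z axes.
In Python, from station import r gives the robot as it stands.
- The arm moves only by the tool servo_tool, never from a script. Its argument "commands" is a list that holds one entry, the list of rows, each a list of 7 numbers: the closure, from 0 (fully open) to 1 (shut), then the shift along the tool's x, y, z in mm, then the turn, a rotation vector about the tool's x, y, z in rad. In form: [[[claw, x, y, z, ax, ay, az], ...]]. A call has exactly 5 rows; each row is the pose to reach, as a shift and turn from the pose commanded when the call began, along the tool's axes at that moment; what a row does not reach only later rows make up. A row lasts 1/10 s, in which the tool goes at most 50 mm and 8.59 degrees, less where a joint would pass 70% of its speed; a pose out of reach is approached as far as the arm can. A call with a gripper value outside its range is refused whole. The fingers move at their own pace and stop on an object; the grip force is fixed at half the most. Time passes only in rows, so rows that repeat a pose let the fingers close, or fill a call up. It gives the time, the measured TCP pose, the force, the opening and the grip force at its end, in the units of the state.
- r.sense(): the state, without advancing time (a new reading comes with each control period).
- r.capture(name): name is "scene" or "top" or "wrist"; returns a dict with "pixels" (400x640x3 uint8, red, green, blue), "camera_matrix" (3x3 intrinsics, pixels), "R" (3x3) and "t" (3): a world point X has camera coordinates R X + t. Camera axes: x right, y down, z forward; pixel columns grow to the right and rows downward; lengths in m; the calibration is good to about 2 mm. A picture is of the moment at which its call begins. There is no depth.
- r.finish_job(): hands the job in; it is judged then, once.
The state is a dict: "time_s": time; "joints": joint angles; "joint_velocities": joint speeds; "effort": joint torques, N m; "tcp_pos": TCP position; "ee_rot": TCP orientation; "wrist_force": force on the tool from outside, world axes, zero at the start; "moment": the same for the moment, N m; "gripper_width": opening from 0.0 (shut) to 1.0 (fully open); "gripper_force": force on a finger pad.
Only numpy, scipy, OpenCV 4.12 (cv2) and the standard library are available. Lean on these libraries where they do the work, as an engineer would, in place of code of your own. Each camera call takes 0.05 s, during which the arm holds its last target. There are 200 camera calls.

## Working session

There is one attempt and no reset: what is moved stays moved. The work goes in short steps, Python scripts to look and compute and a tool call to move; the robot and the scene stay as the last step left them, time stands still between calls to the robot, and variables do not carry over. Pictures are saved under pics/ and viewed, at most 14 in all, crops included, and the job is handed in when it is done.

Besides the shell and the picture viewer there is one more tool, called after "Request:" as name([rows], argument=value, ...), one row to a line, values as JSON. servo_tool: Moves the arm, as the interface text tells. Its arguments: {"type":"object","properties":{"commands":{"type":"array","items":{"type":"array","items":{"type":"array","items":{"type":"number"}}}}},"required":["commands"]}

```bash
mkdir -p pics; ls
python3 - <<'E'
from station import r
import cv2,numpy as np,pickle
s=r.sense();print(s['time_s'],s['tcp_pos'],np.round(s['ee_rot'],3),s['gripper_width'])
for n in('top','scene'):
    c=r.capture(n);pickle.dump(c,open(n+'.pkl','wb'));cv2.imwrite(f'pics/{n}0.png',c['pixels'][:,:,::-1]);print(n,c['camera_matrix'],c['R'],c['t'])
E
```

```text
pics
0.0 [0.20691974 0.58913514 0.2324555 ] [[ 0.943 -0.332 -0.001]
 [-0.332 -0.943 -0.002]
 [ 0.     0.002 -1.   ]] 0.9993852959720899
top [[429.34315243   0.         314.46572216]
 [  0.         429.34315243 192.80293865]
 [  0.           0.           1.        ]] [[ 0.0109324  -0.9999337   0.0036177 ]
 [-0.98830208 -0.01135547 -0.15208567]
 [ 0.15211667 -0.00191272 -0.98836069]] [0.05059984 0.58412864 1.15726793]
scene [[410.94467887   0.         326.25561713]
 [  0.         410.94467887 199.21312952]
 [  0.           0.           1.        ]] [[ 0.77825884 -0.62786297 -0.01006309]
 [-0.31195484 -0.37267195 -0.8739564 ]
 [ 0.54497464  0.68330353 -0.48590013]] [-0.43795136  0.24240422  0.77195073]
```

View pics/top0.png

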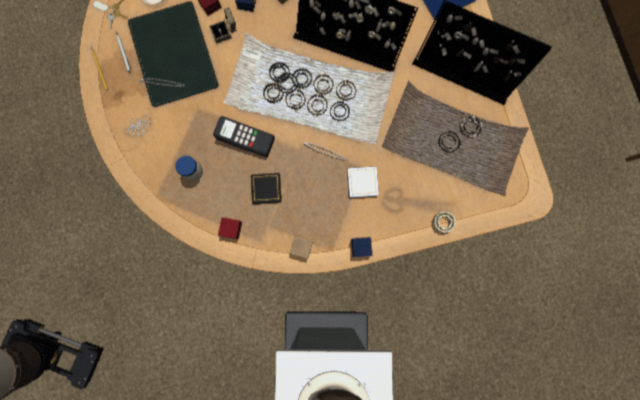

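View pics/scene0.png

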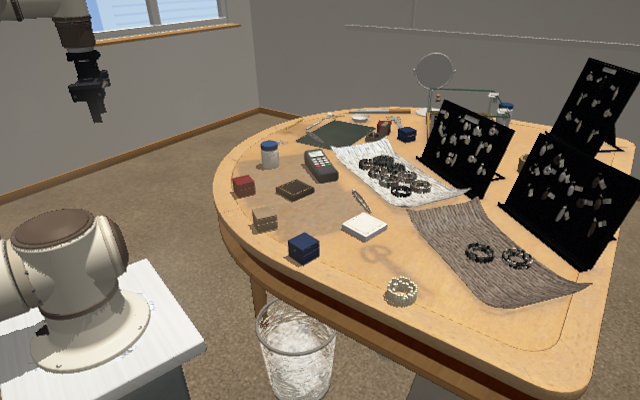

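```bash
cat > h.py <<'E'
import numpy as np,cv2,pickle
def ray(c,uv,z):
    uv=np.atleast_2d(uv); d=np.c_[uv,np.ones(len(uv))]@np.linalg.inv(c['camera_matrix']).T@c['R']
    C=-c['R'].T@c['t']; s=(z-C[2])/d[:,2]; return C+d*s[:,None]
def proj(c,X):
    p=(np.atleast_2d(X)@c['R'].T+c['t'])@c['camera_matrix'].T; return p[:,:2]/p[:,2:]
def blob(m,c,z,off=(0,0)):
    cs,_=cv2.findContours(m.astype(np.uint8)*255,cv2.RETR_EXTERNAL,cv2.CHAIN_APPROX_NONE)
    k=max(cs,key=cv2.contourArea).reshape(-1,2)+np.array(off)
    P=ray(c,k,z)[:,:2].astype(np.float32)*1000
    (x,y),(w,h),a=cv2.minAreaRect(P)
    M=cv2.moments(P.reshape(-1,1,2)); return np.round([x,y,w,h,a,M['m10']/M['m00'],M['m01']/M['m00']],1)
E
python3 - <<'E'
from h import *
c=pickle.load(open('top.pkl','rb'));im=c['pixels']
hsv=cv2.cvtColor(im,cv2.COLOR_RGB2HSV)
print('cam',-c['R'].T@c['t'])
T={'black':(266,188,24,.018),'white':(363,182,24,.018),'red':(230,229,18,.045),'tan':(301,247,18,.045),'blue':(361,247,18,.045),'ring':(444,222,18,.028)}
tiles=[]
for n,(u,v,w,z) in T.items():
    p=im[v-w:v+w,u-w:u+w];h=hsv[v-w:v+w,u-w:u+w].astype(int);H,S,V=h[...,0],h[...,1],h[...,2]
    m={'black':V<75,'white':(S<50)&(V>150),'red':((H<8)|(H>165))&(S>130),'blue':(H>100)&(H<135)&(S>80),'ring':(S<75)&(V>140),'tan':(V<190)&(S<120)}[n]
    print(n,m.sum(),blob(m,c,z,(u-w,v-w)))
    t=np.vstack([p,np.repeat(m[...,None]*255,3,2).astype(np.uint8)]);tiles.append(cv2.resize(t,(130,260),interpolation=0))
cv2.imwrite('pics/tiles.png',np.hstack(tiles)[:,:,::-1])
E
```

```text
cam [0.40070264 0.05944306 1.23245267]
black 682 [599.4 197.4  84.   81.8   4.3 596.2 197.5]
white 853 [623.1 -81.3  86.   84.7   4.8 622.7 -81.5]
red 373 [482.9 291.6  55.5  52.1  80.4 482.9 291.6]
tan 855 [436.9  94.1  90.   96.7   0.6 444.7  90.7]
blue 293 [434.4 -72.4  43.6  49.4   0.6 434.7 -72.7]
ring 171 [ 508.6 -309.5   53.5   59.3   88.2  505.  -309.1]
```

View pics/tiles.png

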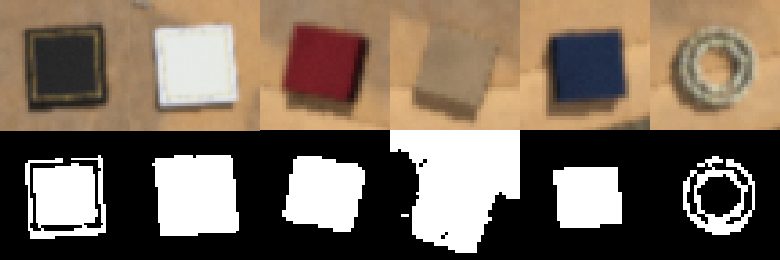

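The top view shows the black block at pixel (266,188), the white block at (363,182), and red at (230,229). Tan is at (301,247), blue at (361,247) and the ring at (444,222). I'm going to red first.

Request:
servo_tool([
  [[0,36,19,0,0,0,-0.034],[0,72,38,0,0,0,-0.068],[0,108,56,0,0,0,-0.102],[0,144,75,0,0,0,-0.136],[0,180,94,0,0,0,-0.171]],
])

```text
time_s: 0.6
tcp_pos: [0.3464, 0.4398, 0.2331]
ee_rot: [[0.986, -0.164, -0.001], [-0.164, -0.986, -0.001], [-0.0, 0.001, -1.0]]
wrist_force: [0.2, 0.7, -0.6]
gripper_width: 1.001
gripper_force: 0.0
```

Request:
servo_tool([
  [[0,36,28,6,0,0,0],[0,72,55,12,0,0,0],[0,108,83,18,0,0,0],[0,144,111,24,0,0,0],[0,160,124,30,0,0,0]],
])

```text
time_s: 1.1
tcp_pos: [0.4844, 0.2897, 0.2028]
ee_rot: [[0.986, -0.169, -0.001], [-0.169, -0.986, -0.001], [-0.001, 0.001, -1.0]]
wrist_force: [-0.4, 0.5, -0.7]
gripper_width: 1.0
gripper_force: 0.0
```

```bash
cat >> h.py <<'E'
def go(s,x,y,z,th):
    "shift mm and turn rad in tool axes from the present pose to TCP target (mm,deg)"
    R=np.array(s['ee_rot']);p=np.array(s['tcp_pos'])*1000
    t=np.radians(th);c,q=np.cos(t),np.sin(t);G=np.array([[c,q,0],[q,-c,0],[0,0,-1.]])
    return 'tcp',np.round(p,1),'th',round(float(np.degrees(np.arctan2(R[1,0],R[0,0]))),1),'shift',np.round(R.T@(np.array([x,y,z])-p),1),'turn',np.round(cv2.Rodrigues(R.T@G)[0].ravel(),3)
E
python3 - <<'E'
from station import r
from h import *
s=r.sense();print(s['time_s'],go(s,483,292,22,-9.6))
c=r.capture('wrist');pickle.dump(c,open('w1.pkl','wb'));cv2.imwrite('pics/w1.png',c['pixels'][:,:,::-1])
print(-c['R'].T@c['t'],c['R'][2],proj(c,[[.483,.292,.045],s['tcp_pos']]))
E
```

```text
1.1 ('tcp', array([484.4, 289.7, 202.8]), 'th', -9.7, 'shift', array([ -1.7,  -2.3, 180.8]), 'turn', array([ 0.001,  0.001, -0.002]))
[0.56501469 0.27516221 0.35380218] [-0.29369785  0.0500603  -0.95458658] [[317.39901801 193.52860294]
 [318.85101641 269.75979505]]
```

View pics/w1.png

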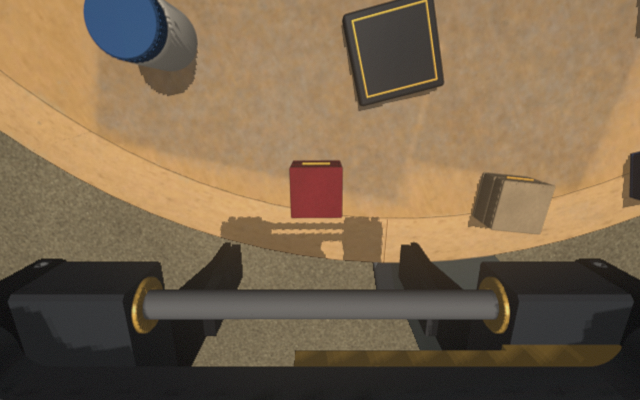

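The wrist view shows the red box top centred at (317,193), exactly where I predicted, and square to the tool. Its clasp faces away from the gripper. I'll descend and grip.

Request:
servo_tool([
  [[0,-1,-1,45,0,0,0],[0,-1.5,-2,90,0,0,0],[0,-1.5,-2,130,0,0,0],[0,-1.5,-2,165,0,0,0],[0,-1.5,-2,181,0,0,0]],
])

```text
time_s: 1.65
tcp_pos: [0.4797, 0.2931, 0.0188]
ee_rot: [[0.986, -0.167, -0.005], [-0.167, -0.986, -0.005], [-0.004, 0.005, -1.0]]
wrist_force: [-0.9, -0.3, 0.3]
gripper_width: 1.003
gripper_force: 0.0
```

Request:
servo_tool([
  [[0,0,0,0,0,0,0],[1,0,0,0,0,0,0],[1,0,0,0,0,0,0],[1,0,0,0,0,0,0],[1,0,0,0,0,0,0]],
])

```text
time_s: 2.15
tcp_pos: [0.4822, 0.2952, 0.0237]
ee_rot: [[0.986, -0.166, 0.002], [-0.166, -0.986, 0.002], [0.001, -0.002, -1.0]]
wrist_force: [0.5, 0.7, -0.6]
gripper_width: 0.725
gripper_force: 0.0
```

Request:
servo_tool([
  [[1,0,0,0,0,0,0],[1,0,0,0,0,0,0],[1,0,0,0,0,0,0],[1,0,0,-5,0,0,0],[1,0,0,-20,0,0,0]],
])

```text
time_s: 2.65
tcp_pos: [0.4808, 0.2937, 0.0414]
ee_rot: [[0.986, -0.166, -0.003], [-0.166, -0.986, -0.003], [-0.002, 0.003, -1.0]]
wrist_force: [-0.8, -0.0, -1.5]
gripper_width: 0.597
gripper_force: 30.0
```

Run:
```python
from station import r
from h import *
s=r.sense();print(s['time_s'],s['gripper_width']*87,s['gripper_force']);print(go(s,622.9,-81.4,120,4.9))
# tan and black in wrist view
c=pickle.load(open('w1.pkl','rb'))
k=np.array([[502,181],[553,184],[542,233],[494,224]])
print(np.round(ray(c,k,.045)*1000))
g=c['pixels'][165:245,460:570];cv2.imwrite('pics/tan.png',cv2.resize(g[:,:,::-1],None,fx=5,fy=5,interpolation=2))
```

```text
2.65 51.97058570003696 29.999895715154707
('tcp', array([480.8, 293.7,  41.4]), 'th', -9.6, 'shift', array([202.4, 346.5, -78. ]), 'turn', array([ 0.003,  0.003, -0.253]))
[[465. 113.  45.]
 [454.  64.  45.]
 [403.  73.  45.]
 [421. 121.  45.]]
```

View pics/tan.png

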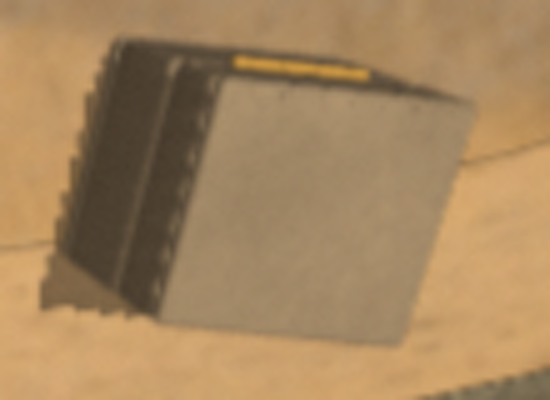

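Request:
servo_tool([
  [[1,5,8,-25,0,0,0],[1,28,48,-45,0,0,0],[1,52,90,-55,0,0,0],[1,76,132,-60,0,0,0],[1,100,173,-60,0,0,0]],
])

```text
time_s: 3.15
tcp_pos: [0.5525, 0.106, 0.1038]
ee_rot: [[0.986, -0.165, 0.002], [-0.165, -0.986, 0.001], [0.002, -0.001, -1.0]]
wrist_force: [0.9, 0.5, -0.3]
gripper_width: 0.593
gripper_force: 30.0
```

Request:
servo_tool([
  [[1,24,41,-5,0,0,-0.05],[1,48,82,-10,0,0,-0.1],[1,70,120,-18,0,0,-0.15],[1,90,155,-18,0,0,-0.2],[1,102,173,-18,0,0,-0.253]],
])

```text
time_s: 3.65
tcp_pos: [0.624, -0.0832, 0.1206]
ee_rot: [[0.996, 0.085, 0.0], [0.085, -0.996, -0.0], [0.0, 0.0, -1.0]]
wrist_force: [-0.0, 0.9, -1.5]
gripper_width: 0.596
gripper_force: 30.0
```

Request:
servo_tool([
  [[1,0,0,0,0,0,0],[1,0,0,0,0,0,0],[1,0,0,0,0,0,0],[1,0,0,0,0,0,0],[1,0,0,0,0,0,0]],
])

```text
time_s: 4.15
tcp_pos: [0.6234, -0.079, 0.1207]
ee_rot: [[0.996, 0.087, 0.0], [0.087, -0.996, 0.0], [0.0, -0.0, -1.0]]
wrist_force: [-0.0, 1.0, -0.5]
gripper_width: 0.594
gripper_force: 30.0
```

Run:
```python
from station import r
from h import *
c=pickle.load(open('w1.pkl','rb'))
k=np.array([[504.4,180.6],[554,186],[540.4,234],[492,229.4]])
P=ray(c,k,.045)*1000;print('tan',np.round(P),P.mean(0),np.degrees(np.arctan2(*(P[0]-P[3])[1::-1])),np.degrees(np.arctan2(*(P[1]-P[2])[1::-1])))
s=r.sense();print(s['time_s'],s['gripper_width']*87,go(s,622.9,-81.4,41,4.9))
c=r.capture('wrist');pickle.dump(c,open('w2.pkl','wb'));cv2.imwrite('pics/w2.png',c['pixels'][:,:,::-1])
a=np.radians(4.9);X=np.array([[np.cos(a),np.sin(a)],[-np.sin(a),np.cos(a)]])*.042
for ctr in ([.6229,-.0814],):
  print(proj(c,[[*(np.array(ctr)+i*X[0]+j*X[1]),.018] for i,j in((1,1),(1,-1),(-1,-1),(-1,1))]))
```

```text
tan [[465. 110.  45.]
 [452.  63.  45.]
 [402.  74.  45.]
 [416. 123.  45.]] [433.66507278  92.61096718  45.        ] -14.244574924969534 -13.199659371851137
4.15 51.679400221971406 ('tcp', array([623.4, -79. , 120.7]), 'th', 5.0, 'shift', array([-0.7,  2.3, 79.7]), 'turn', array([-0.   , -0.   ,  0.002]))
[[269.07214174 158.5426036 ]
 [376.34337427 158.84992622]
 [371.06493184 256.32416908]
 [273.38048811 256.04368325]]
```

View pics/w2.png

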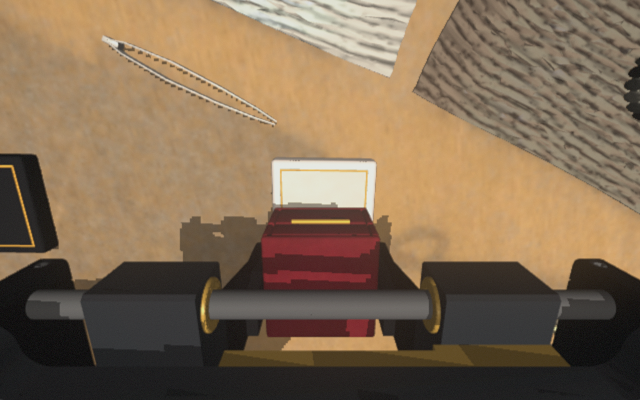

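The wrist view shows red held straight, with the white block's far edge at pixels (273,158) to (376,159), as predicted. I'll lower and release it.

Request:
servo_tool([
  [[1,0,1.5,30,0,0,0],[1,0,1.5,55,0,0,0],[1,0,1.5,70,0,0,0],[1,0,1.5,77,0,0,0],[1,0,1.5,80,0,0,0]],
])

```text
time_s: 4.7
tcp_pos: [0.6235, -0.0813, 0.0411]
ee_rot: [[0.996, 0.087, -0.001], [0.087, -0.996, -0.001], [-0.001, 0.001, -1.0]]
wrist_force: [-4.0, -0.3, 11.0]
gripper_width: 0.594
gripper_force: 30.0
```

Request:
servo_tool([
  [[1,0,0,0,0,0,0],[1,0,0,0,0,0,0],[0,0,0,0,0,0,0],[0,0,0,0,0,0,0],[0,0,0,0,0,0,0]],
])

```text
time_s: 5.2
tcp_pos: [0.6239, -0.0815, 0.0408]
ee_rot: [[0.996, 0.086, 0.001], [0.086, -0.996, -0.0], [0.001, 0.0, -1.0]]
wrist_force: [-0.0, -0.1, -0.3]
gripper_width: 0.786
gripper_force: 0.0
```

Request:
servo_tool([
  [[0,0,0,0,0,0,0],[0,0,0,0,0,0,0],[0,0,0,-20,0,0,0],[0,0,0,-60,0,0,0],[0,0,0,-100,0,0,0]],
])

```text
time_s: 5.7
tcp_pos: [0.6231, -0.0817, 0.1409]
ee_rot: [[0.996, 0.086, -0.002], [0.086, -0.996, -0.0], [-0.002, 0.0, -1.0]]
wrist_force: [0.0, -1.2, 0.3]
gripper_width: 0.997
gripper_force: 0.0
```

Run:
```python
from station import r
from h import *
s=r.sense();print(s['time_s'],s['gripper_width']*87,go(s,507,-309.5,200,0))
```

```text
5.7 86.72450140577152 ('tcp', array([623.1, -81.7, 140.9]), 'th', 4.9, 'shift', array([-135.5,  217. ,  -58.7]), 'turn', array([0.   , 0.002, 0.086]))
```

Request:
servo_tool([
  [[0,-20,32,-30,0,0,0],[0,-45,72,-45,0,0,0],[0,-70,113,-59,0,0,0],[0,-95,153,-59,0,0,0],[0,-118,190,-59,0,0,0]],
])

```text
time_s: 6.2
tcp_pos: [0.5215, -0.2826, 0.2005]
ee_rot: [[0.996, 0.086, 0.002], [0.086, -0.996, -0.0], [0.002, 0.001, -1.0]]
wrist_force: [0.7, -0.2, -0.4]
gripper_width: 1.003
gripper_force: 0.0
```

Request:
servo_tool([
  [[0,-15,24,0,0,0,0],[0,-17.5,27,0,0,0,0],[0,-17.5,27,0,0,0,0],[0,-17.5,27,0,0,0,0],[0,-17.5,27,0,0,0,0]],
])

```text
time_s: 6.7
tcp_pos: [0.5081, -0.3083, 0.1995]
ee_rot: [[0.996, 0.088, 0.0], [0.088, -0.996, 0.0], [0.0, -0.0, -1.0]]
wrist_force: [-0.9, 0.7, 0.5]
gripper_width: 0.999
gripper_force: 0.0
```

Run:
```python
from station import r
from h import *
s=r.sense();print(s['time_s'],go(s,507,-309.5,200,4.9))
c=r.capture('wrist');pickle.dump(c,open('w3.pkl','wb'));im=c['pixels'];cv2.imwrite('pics/w3.png',im[:,:,::-1])
t=np.linspace(0,2*np.pi,200)
p=proj(c,np.c_[.507+.0295*np.cos(t),-.3095+.0295*np.sin(t),t*0+.029]);print(p.min(0),p.max(0))
```

```text
6.7 ('tcp', array([ 508.1, -308.3,  199.5]), 'th', 5.0, 'shift', array([-1.2,  1.1, -0.5]), 'turn', array([-0.   , -0.   ,  0.002]))
[291.94243666 160.88054265] [349.73625748 216.94020392]
```

View pics/w3.png

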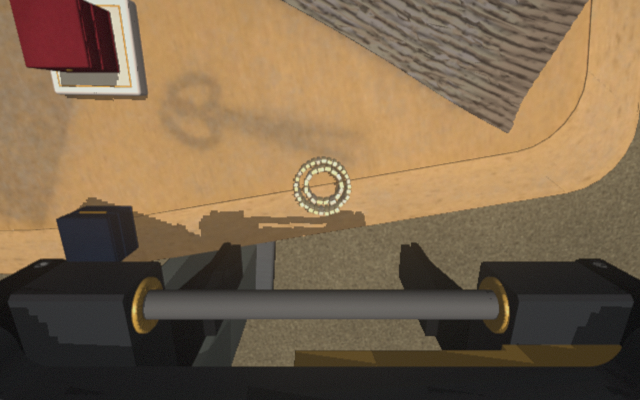

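The ring sits at about (322,186), slightly further forward than predicted, so I'm adjusting by 2 mm and descending.

Request:
servo_tool([
  [[0,1,2,45,0,0,0],[0,1,2.5,90,0,0,0],[0,1,2.5,135,0,0,0],[0,1,2.5,170,0,0,0],[0,1,2.5,184,0,0,0]],
])

```text
time_s: 7.25
tcp_pos: [0.5067, -0.3102, 0.0118]
ee_rot: [[0.996, 0.087, -0.007], [0.087, -0.996, 0.002], [-0.006, -0.003, -1.0]]
wrist_force: [-0.2, 0.2, 0.2]
gripper_width: 1.0
gripper_force: 0.5
```

Request:
servo_tool([
  [[0,0,0,0,0,0,0],[1,0,0,0,0,0,0],[1,0,0,0,0,0,0],[1,0,0,0,0,0,0],[1,0,0,0,0,0,0]],
])

```text
time_s: 7.75
tcp_pos: [0.5091, -0.3119, 0.0164]
ee_rot: [[0.996, 0.086, 0.002], [0.086, -0.996, -0.0], [0.002, 0.001, -1.0]]
wrist_force: [-0.4, 1.0, 0.6]
gripper_width: 0.725
gripper_force: 0.3
```

Request:
servo_tool([
  [[1,0,0,0,0,0,0],[1,0,0,0,0,0,0],[1,0,0,0,0,0,0],[1,0,0,-10,0,0,0],[1,0,0,-45,0,0,0]],
])

```text
time_s: 8.25
tcp_pos: [0.5056, -0.3107, 0.0575]
ee_rot: [[0.996, 0.085, -0.009], [0.085, -0.996, 0.004], [-0.008, -0.004, -1.0]]
wrist_force: [-0.0, -0.2, -0.6]
gripper_width: 0.688
gripper_force: 30.0
```

Run:
```python
from station import r
from h import *
s=r.sense();print(s['time_s'],s['gripper_width']*87,s['gripper_force'],go(s,610.5,58,150,4.9))
```

```text
8.25 59.82536667748906 29.99983580855769 ('tcp', array([ 505.6, -310.7,   57.5]), 'th', 4.9, 'shift', array([ 135.1, -358.9,  -92.2]), 'turn', array([-0.004,  0.008, -0.   ]))
```

Request:
servo_tool([
  [[1,5,-13,-40,0,0,0],[1,18,-48,-70,0,0,0],[1,33,-90,-90,0,0,0],[1,49,-133,-90,0,0,0],[1,65,-176,-90,0,0,0]],
])

```text
time_s: 8.75
tcp_pos: [0.5585, -0.1294, 0.1519]
ee_rot: [[0.996, 0.085, 0.002], [0.085, -0.996, 0.0], [0.002, -0.0, -1.0]]
wrist_force: [0.2, -0.3, -1.0]
gripper_width: 0.688
gripper_force: 30.0
```

Request:
servo_tool([
  [[1,16,-43,0,0,0,0],[1,32,-86,0,0,0,0],[1,48,-129,0,0,0,0],[1,62,-165,0,0,0,0],[1,68,-183,0,0,0,0]],
])

```text
time_s: 9.25
tcp_pos: [0.6107, 0.0602, 0.1505]
ee_rot: [[0.996, 0.089, 0.0], [0.089, -0.996, 0.0], [0.0, -0.0, -1.0]]
wrist_force: [-0.1, -0.4, -1.2]
gripper_width: 0.688
gripper_force: 30.0
```

Request:
servo_tool([
  [[1,0,0,20,0,0,0],[1,0,0,50,0,0,0],[1,0,0,75,0,0,0],[1,0,0,75,0,0,0],[1,0,0,75,0,0,0]],
])

```text
time_s: 9.75
tcp_pos: [0.6103, 0.0567, 0.0758]
ee_rot: [[0.996, 0.086, -0.0], [0.086, -0.996, -0.001], [-0.001, 0.001, -1.0]]
wrist_force: [-0.1, -0.8, 0.0]
gripper_width: 0.688
gripper_force: 30.0
```

Run:
```python
from station import r
from h import *
s=r.sense();print(s['time_s'],s['gripper_width']*87,go(s,610.5,58,15.5,4.9))
c=r.capture('top');pickle.dump(c,open('t2.pkl','wb'));cv2.imwrite('pics/t2.png',cv2.resize(c['pixels'][130:280,210:460,::-1],None,fx=3,fy=3))
hsv=cv2.cvtColor(c['pixels'],cv2.COLOR_RGB2HSV).astype(int);H,S,V=[hsv[...,i] for i in range(3)]
m=((H<8)|(H>165))&(S>130);q=np.zeros_like(m);q[150:210,330:395]=m[150:210,330:395]
print('red',blob(q,c,.063))
```

```text
9.75 59.850148121556046 ('tcp', array([610.3,  56.7,  75.8]), 'th', 4.9, 'shift', array([ 0.4, -1.3, 60.3]), 'turn', array([0.001, 0.001, 0.   ]))
red [622.9 -79.2  50.5  52.    5.5 623.2 -79.2]
```

View pics/t2.png

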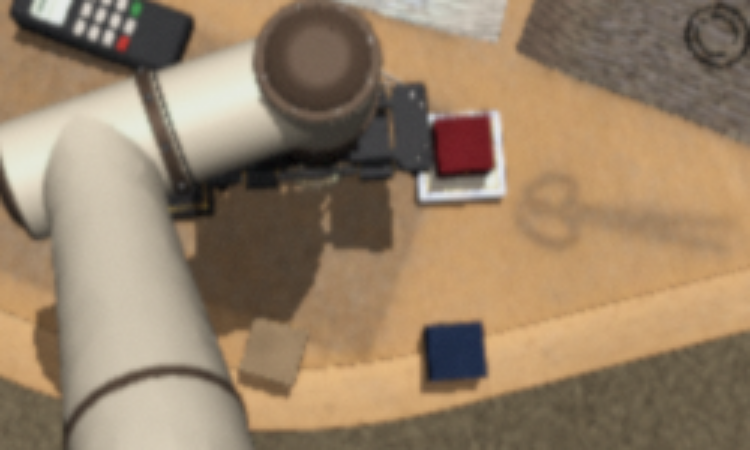

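Red is placed at (623,-79), centred within 3 mm. I'll set the bracelet down next.

Request:
servo_tool([
  [[1,0,-0.5,25,0,0,0],[1,0,-0.5,45,0,0,0],[1,0,-0.5,55,0,0,0],[1,0,-0.5,60,0,0,0],[1,0,-0.5,60,0,0,0]],
])

```text
time_s: 10.3
tcp_pos: [0.6111, 0.058, 0.0167]
ee_rot: [[0.996, 0.086, 0.002], [0.086, -0.996, 0.0], [0.002, -0.0, -1.0]]
wrist_force: [0.5, 0.0, -0.7]
gripper_width: 0.694
gripper_force: 30.0
```

Request:
servo_tool([
  [[1,0,0,0,0,0,0],[0,0,0,0,0,0,0],[0,0,0,0,0,0,0],[0,0,0,0,0,0,0],[0,0,0,0,0,0,0]],
])

```text
time_s: 10.8
tcp_pos: [0.6103, 0.0579, 0.0158]
ee_rot: [[0.996, 0.086, 0.0], [0.086, -0.996, 0.0], [0.0, -0.0, -1.0]]
wrist_force: [-0.4, -1.1, 0.6]
gripper_width: 0.951
gripper_force: 0.0
```

Request:
servo_tool([
  [[0,0,0,0,0,0,0],[0,0,0,-20,0,0,0],[0,0,0,-60,0,0,0],[0,0,0,-105,0,0,0],[0,0,0,-150,0,0,0]],
])

```text
time_s: 11.3
tcp_pos: [0.6098, 0.0577, 0.1669]
ee_rot: [[0.996, 0.086, -0.001], [0.086, -0.996, -0.0], [-0.001, 0.0, -1.0]]
wrist_force: [0.6, -0.2, -0.3]
gripper_width: 1.004
gripper_force: 0.0
```

Run:
```python
from station import r
from h import *
s=r.sense();print(s['time_s'],s['gripper_width']*87,go(s,436,-73,200,0))
c=pickle.load(open('t2.pkl','rb'))
hsv=cv2.cvtColor(c['pixels'],cv2.COLOR_RGB2HSV).astype(int);H,S,V=[hsv[...,i] for i in range(3)]
m=(H>100)&(H<135)&(S>60)&(V<140);q=np.zeros_like(m);q[230:265,340:385]=m[230:265,340:385];print(blob(q,c,.045))
```

```text
11.3 87.38439865603043 ('tcp', array([609.8,  57.7, 166.9]), 'th', 4.9, 'shift', array([-184.4,  115.2,  -32.9]), 'turn', array([0.   , 0.001, 0.086]))
[434.5 -72.7  46.4  49.6   5.  434.6 -72.6]
```

Request:
servo_tool([
  [[0,-38,24,-7,0,0,0],[0,-76,48,-14,0,0,0],[0,-114,72,-21,0,0,0],[0,-152,95,-28,0,0,0],[0,-185,115,-33,0,0,0]],
])

```text
time_s: 11.8
tcp_pos: [0.4338, -0.0737, 0.199]
ee_rot: [[0.996, 0.086, 0.0], [0.086, -0.996, 0.0], [0.0, -0.0, -1.0]]
wrist_force: [0.1, 0.1, 0.5]
gripper_width: 1.002
gripper_force: 0.0
```

Request:
servo_tool([
  [[0,0,0,0,0,0,0],[0,0,0,0,0,0,0],[0,0,0,0,0,0,0],[0,0,0,0,0,0,0],[0,0,0,0,0,0,0]],
])

```text
time_s: 12.3
tcp_pos: [0.4363, -0.0722, 0.1981]
ee_rot: [[0.996, 0.087, -0.001], [0.087, -0.996, -0.0], [-0.001, 0.0, -1.0]]
wrist_force: [0.3, -0.0, 0.2]
gripper_width: 1.002
gripper_force: 0.0
```

Run:
```python
from station import r
from h import *
s=r.sense();print(s['time_s'],go(s,435.5,-72.7,22,4.9))
c=r.capture('wrist');pickle.dump(c,open('w4.pkl','wb'));cv2.imwrite('pics/w4.png',c['pixels'][:,:,::-1])
print(proj(c,[[.4355,-.0727,.045],[.4337,.0926,.045],[.6107,.058,.029]]))
```

```text
12.3 ('tcp', array([436.3, -72.2, 198.1]), 'th', 5.0, 'shift', array([ -0.7,   0.4, 176.1]), 'turn', array([0.   , 0.001, 0.001]))
[[320.15356495 193.66038832]
 [148.17544599 180.85932379]
 [184.42505565 -23.52902845]]
```

View pics/w4.png

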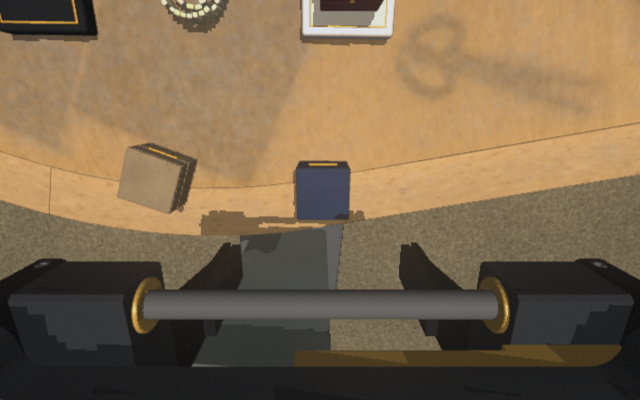

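Blue is at (322,193.5), square to the tool and 2 px right of the prediction. I'll grip it.

Request:
servo_tool([
  [[0,0,1,45,0,0,0],[0,0,1.5,90,0,0,0],[0,0,1.5,130,0,0,0],[0,0,1.5,165,0,0,0],[0,0,1.5,176,0,0,0]],
])

```text
time_s: 12.85
tcp_pos: [0.4336, -0.0744, 0.019]
ee_rot: [[0.996, 0.086, -0.007], [0.086, -0.996, -0.001], [-0.008, 0.001, -1.0]]
wrist_force: [-0.6, 0.2, -0.5]
gripper_width: 1.0
gripper_force: 0.0
```

Request:
servo_tool([
  [[0,0,0,0,0,0,0],[1,0,0,0,0,0,0],[1,0,0,0,0,0,0],[1,0,0,0,0,0,0],[1,0,0,0,0,0,0]],
])

```text
time_s: 13.35
tcp_pos: [0.4364, -0.0741, 0.0234]
ee_rot: [[0.996, 0.086, 0.002], [0.086, -0.996, 0.0], [0.002, -0.0, -1.0]]
wrist_force: [0.2, -0.3, -0.3]
gripper_width: 0.723
gripper_force: 0.0
```

Request:
servo_tool([
  [[1,0,0,0,0,0,0],[1,0,0,0,0,0,0],[1,0,0,0,0,0,0],[1,0,0,-5,0,0,0],[1,0,0,-30,0,0,0]],
])

```text
time_s: 13.85
tcp_pos: [0.4337, -0.0745, 0.051]
ee_rot: [[0.996, 0.085, -0.007], [0.085, -0.996, -0.001], [-0.007, 0.0, -1.0]]
wrist_force: [-0.7, -0.6, 0.1]
gripper_width: 0.595
gripper_force: 30.0
```

Run:
```python
from station import r
from h import *
s=r.sense();print(s['time_s'],s['gripper_width']*87,s['gripper_force'],go(s,599,197.5,130,4.9))
```

```text
13.85 51.74484910655078 29.9998745508492 ('tcp', array([433.7, -74.5,  51. ]), 'th', 4.9, 'shift', array([ 187.4, -256.8,  -80.3]), 'turn', array([ 0.   ,  0.007, -0.   ]))
```

Request:
servo_tool([
  [[1,5,-7,-40,0,0,0],[1,25,-35,-70,0,0,0],[1,50,-70,-78,0,0,0],[1,75,-105,-78,0,0,0],[1,100,-140,-78,0,0,0]],
])

```text
time_s: 14.35
tcp_pos: [0.524, 0.0754, 0.1314]
ee_rot: [[0.996, 0.086, 0.001], [0.086, -0.996, 0.001], [0.001, -0.001, -1.0]]
wrist_force: [1.1, 0.3, 0.1]
gripper_width: 0.597
gripper_force: 30.0
```

Request:
servo_tool([
  [[1,25,-35,0,0,0,0],[1,50,-70,0,0,0,0],[1,75,-105,0,0,0,0],[1,85,-117,0,0,0,0],[1,85,-117,0,0,0,0]],
])

```text
time_s: 14.85
tcp_pos: [0.5987, 0.1998, 0.1296]
ee_rot: [[0.996, 0.088, -0.0], [0.088, -0.996, -0.0], [-0.0, 0.0, -1.0]]
wrist_force: [-1.0, -0.1, -2.0]
gripper_width: 0.591
gripper_force: 30.0
```

Request:
servo_tool([
  [[1,0,0,0,0,0,0],[1,0,0,0,0,0,0],[1,0,0,0,0,0,0],[1,0,0,0,0,0,0],[1,0,0,0,0,0,0]],
])

```text
time_s: 15.35
tcp_pos: [0.598, 0.1973, 0.1309]
ee_rot: [[0.996, 0.086, 0.0], [0.086, -0.996, 0.0], [0.0, -0.0, -1.0]]
wrist_force: [-0.6, -0.8, -0.9]
gripper_width: 0.592
gripper_force: 30.0
```

Run:
```python
from station import r
from h import *
s=r.sense();print(s['time_s'],s['gripper_width']*87,go(s,599,197.5,40.5,4.9))
c=r.capture('wrist');pickle.dump(c,open('w5.pkl','wb'));cv2.imwrite('pics/w5.png',c['pixels'][:,:,::-1])
a=np.radians(4.9);X=np.array([[np.cos(a),np.sin(a)],[-np.sin(a),np.cos(a)]])*.042
print(proj(c,[[*(np.array([.599,.1975])+i*X[0]+j*X[1]),.018] for i,j in((1,1),(1,-1))]))
```

```text
15.35 51.47223183721114 ('tcp', array([598. , 197.3, 130.9]), 'th', 4.9, 'shift', array([ 1. , -0.1, 90.4]), 'turn', array([-0., -0.,  0.]))
[[267.76631517 154.47427277]
 [371.30290138 154.56714658]]
```

View pics/w5.png

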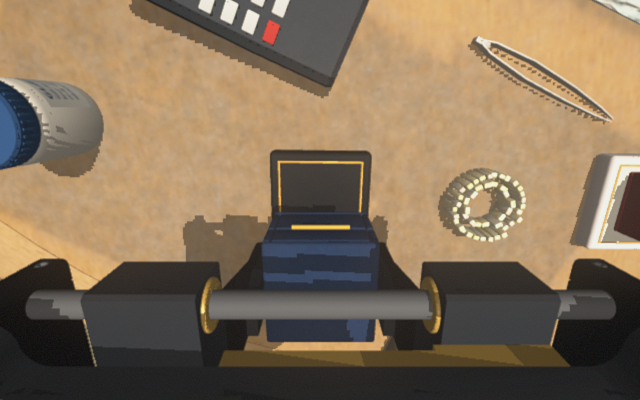

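The black block's far edge is at (270–371, 151), about 2 mm further than predicted, so I'll correct for that and place blue.

Request:
servo_tool([
  [[1,2,0.5,35,0,0,0],[1,2,0.5,62,0,0,0],[1,2,0.5,80,0,0,0],[1,2,0.5,87,0,0,0],[1,2,0.5,90,0,0,0]],
])

```text
time_s: 15.9
tcp_pos: [0.5999, 0.1972, 0.0408]
ee_rot: [[0.996, 0.087, -0.001], [0.087, -0.996, -0.001], [-0.001, 0.001, -1.0]]
wrist_force: [-4.8, -1.2, 10.7]
gripper_width: 0.596
gripper_force: 30.0
```

Request:
servo_tool([
  [[1,0,0,0,0,0,0],[1,0,0,0,0,0,0],[0,0,0,0,0,0,0],[0,0,0,0,0,0,0],[0,0,0,0,0,0,0]],
])

```text
time_s: 16.4
tcp_pos: [0.6003, 0.1976, 0.0409]
ee_rot: [[0.996, 0.086, 0.001], [0.086, -0.996, 0.0], [0.001, -0.0, -1.0]]
wrist_force: [0.5, -0.4, 0.3]
gripper_width: 0.788
gripper_force: 0.0
```

Request:
servo_tool([
  [[0,0,0,0,0,0,0],[0,0,0,0,0,0,0],[0,0,0,-40,0,0,0],[0,0,0,-85,0,0,0],[0,0,0,-130,0,0,0]],
])

```text
time_s: 16.9
tcp_pos: [0.5998, 0.1972, 0.1717]
ee_rot: [[0.996, 0.086, -0.001], [0.086, -0.996, -0.001], [-0.001, 0.001, -1.0]]
wrist_force: [0.2, 0.6, -0.0]
gripper_width: 0.997
gripper_force: 0.0
```

Run:
```python
from station import r
from h import *
s=r.sense();print(s['time_s'],s['gripper_width']*87,go(s,434,93,200,-13.7))
```

```text
16.9 86.7461900826296 ('tcp', array([599.8, 197.2, 171.7]), 'th', 4.9, 'shift', array([-174.2,   89.6,  -28.1]), 'turn', array([0.001, 0.001, 0.325]))
```

Request:
servo_tool([
  [[0,-38,20,-12,0,0,0.065],[0,-76,39,-20,0,0,0.13],[0,-114,58,-28,0,0,0.195],[0,-150,77,-28,0,0,0.26],[0,-174,89.5,-28,0,0,0.325]],
])

```text
time_s: 17.4
tcp_pos: [0.432, 0.0919, 0.1989]
ee_rot: [[0.971, -0.24, -0.0], [-0.24, -0.971, 0.0], [-0.0, -0.0, -1.0]]
wrist_force: [0.3, 1.3, -0.3]
gripper_width: 0.998
gripper_force: 0.0
```

Request:
servo_tool([
  [[0,0,0,0,0,0,0],[0,0,0,0,0,0,0],[0,0,0,0,0,0,0],[0,0,0,0,0,0,0],[0,0,0,0,0,0,0]],
])

```text
time_s: 17.9
tcp_pos: [0.435, 0.0937, 0.1982]
ee_rot: [[0.972, -0.236, -0.001], [-0.236, -0.972, -0.0], [-0.0, 0.0, -1.0]]
wrist_force: [0.5, -0.2, -0.0]
gripper_width: 0.997
gripper_force: 0.0
```

Run:
```python
from station import r
from h import *
s=r.sense();print(s['time_s'],go(s,434,93,22,-13.7))
c=r.capture('wrist');pickle.dump(c,open('w6.pkl','wb'));cv2.imwrite('pics/w6.png',c['pixels'][:,:,::-1])
print(proj(c,[[.434,.093,.045]]))
```

```text
17.9 ('tcp', array([435. ,  93.7, 198.2]), 'th', -13.7, 'shift', array([ -0.7,   0.8, 176.2]), 'turn', array([0.   , 0.   , 0.001]))
[[320.50806689 193.79337857]]
```

View pics/w6.png

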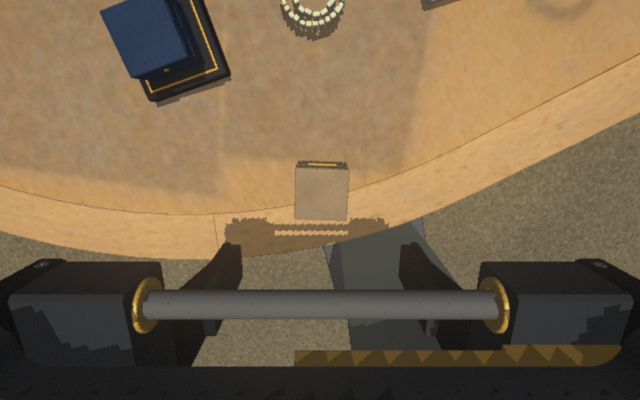

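Tan is at (322,193), square to the tool. I'll grip it.

Request:
servo_tool([
  [[0,0,1.5,45,0,0,0],[0,0,2,90,0,0,0],[0,0,2,130,0,0,0],[0,0,2,165,0,0,0],[0,0,2,176,0,0,0]],
])

```text
time_s: 18.45
tcp_pos: [0.432, 0.0902, 0.0191]
ee_rot: [[0.971, -0.237, -0.006], [-0.237, -0.971, -0.004], [-0.005, 0.005, -1.0]]
wrist_force: [0.2, 0.2, 0.8]
gripper_width: 1.002
gripper_force: 0.0
```

Request:
servo_tool([
  [[0,0,0,0,0,0,0],[1,0,0,0,0,0,0],[1,0,0,0,0,0,0],[1,0,0,0,0,0,0],[1,0,0,0,0,0,0]],
])

```text
time_s: 18.95
tcp_pos: [0.4345, 0.0917, 0.0234]
ee_rot: [[0.972, -0.237, 0.002], [-0.237, -0.972, 0.001], [0.001, -0.002, -1.0]]
wrist_force: [0.0, 0.4, -0.3]
gripper_width: 0.723
gripper_force: 0.0
```

Request:
servo_tool([
  [[1,0,0,0,0,0,0],[1,0,0,0,0,0,0],[1,0,0,0,0,0,0],[1,0,0,-5,0,0,0],[1,0,0,-30,0,0,0]],
])

```text
time_s: 19.45
tcp_pos: [0.432, 0.0902, 0.051]
ee_rot: [[0.971, -0.237, -0.006], [-0.237, -0.971, -0.003], [-0.005, 0.005, -1.0]]
wrist_force: [-0.6, -0.5, -0.3]
gripper_width: 0.591
gripper_force: 30.0
```

Request:
servo_tool([
  [[1,0,0,-30,0,0,0],[1,0,0,-70,0,0,0],[1,0,0,-110,0,0,0],[1,0,0,-110,0,0,0],[1,0,0,-110,0,0,0]],
])

```text
time_s: 19.95
tcp_pos: [0.4339, 0.0915, 0.1633]
ee_rot: [[0.972, -0.237, 0.001], [-0.237, -0.972, 0.002], [0.001, -0.002, -1.0]]
wrist_force: [-0.2, 0.5, -1.4]
gripper_width: 0.598
gripper_force: 30.0
```

Run:
```python
from station import r
from h import *
s=r.sense();print(s['time_s'],s['gripper_width']*87,s['gripper_force'],go(s,600.3,197.3,165,4.9))
c=r.capture('top');hsv=cv2.cvtColor(c['pixels'],cv2.COLOR_RGB2HSV).astype(int);H,S,V=[hsv[...,i] for i in range(3)]
m=(H>100)&(H<135)&(S>80);q=np.zeros_like(m);q[160:215,240:295]=m[160:215,240:295];print(q.sum(),'blue',blob(q,c,.063))
m=(S<75)&(V>140);q=np.zeros_like(m);q[165:210,295:335]=m[165:210,295:335];print(q.sum(),'ring',blob(q,c,.028))
```

```text
19.95 52.02069378192743 29.999456964433193 ('tcp', array([433.9,  91.5, 163.3]), 'th', -13.7, 'shift', array([ 136.6, -142.3,   -1.3]), 'turn', array([-0.002, -0.001, -0.325]))
362 blue [596.  195.2  54.6  52.4   5.1 596.7 195.2]
199 ring [610.7  57.6  59.4  57.5  27.  610.3  57.1]
```

Request:
servo_tool([
  [[1,32,-33,0,0,0,-0.065],[1,64,-66,0,0,0,-0.13],[1,96,-100,0,0,0,-0.195],[1,125,-130,0,0,0,-0.26],[1,136,-142,0,0,0,-0.325]],
])

```text
time_s: 20.5
tcp_pos: [0.6016, 0.1985, 0.159]
ee_rot: [[0.996, 0.089, -0.003], [0.089, -0.996, -0.002], [-0.003, 0.002, -1.0]]
wrist_force: [-0.0, -1.0, -0.7]
gripper_width: 0.597
gripper_force: 30.0
```

Request:
servo_tool([
  [[1,0,0,0,0,0,0],[1,0,0,0,0,0,0],[1,0,0,0,0,0,0],[1,0,0,0,0,0,0],[1,0,0,0,0,0,0]],
])

```text
time_s: 21.0
tcp_pos: [0.5992, 0.1967, 0.163]
ee_rot: [[0.996, 0.086, 0.0], [0.086, -0.996, 0.0], [0.0, -0.0, -1.0]]
wrist_force: [0.1, -0.6, -0.7]
gripper_width: 0.594
gripper_force: 30.0
```

Run:
```python
from station import r
from h import *
s=r.sense();print(s['time_s'],s['gripper_width']*87,go(s,599.7,197.1,86,4.9))
c=r.capture('wrist');cv2.imwrite('pics/w7.png',c['pixels'][:,:,::-1])
a=np.radians(4.9);X=np.array([[np.cos(a),np.sin(a)],[-np.sin(a),np.cos(a)]])*.026
print(proj(c,[[*(np.array([.5997,.1971])+i*X[0]+j*X[1]),.063] for i,j in((1,1),(1,-1))]))
```

```text
21.0 51.69012438302949 ('tcp', array([599.2, 196.7, 163. ]), 'th', 4.9, 'shift', array([ 0.6, -0.3, 77. ]), 'turn', array([-0., -0.,  0.]))
[[286.30822035 177.83826465]
 [352.25112474 177.91393632]]
```

View pics/w7.png

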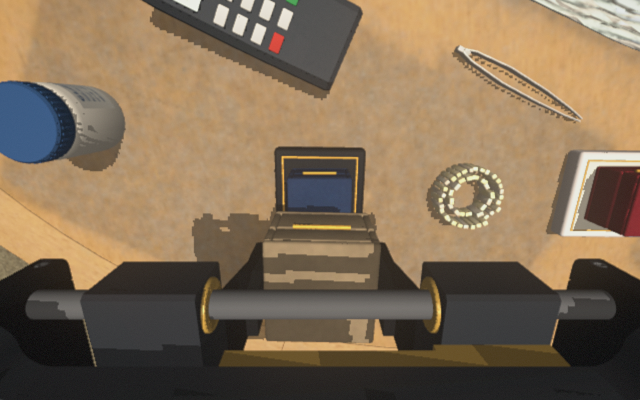

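The blue box top's far edge is at (285–353, 178), as predicted, and the bracelet and red look right. I'll lower tan and release it.

Request:
servo_tool([
  [[1,0.5,0,30,0,0,0],[1,0.5,0,55,0,0,0],[1,0.5,0,69,0,0,0],[1,0.5,0,75,0,0,0],[1,0.5,0,77,0,0,0]],
])

```text
time_s: 21.55
tcp_pos: [0.6008, 0.1974, 0.0862]
ee_rot: [[0.996, 0.087, 0.001], [0.087, -0.996, 0.0], [0.001, 0.0, -1.0]]
wrist_force: [-1.3, -2.0, 1.9]
gripper_width: 0.597
gripper_force: 30.0
```

Request:
servo_tool([
  [[1,0,0,0,0,0,0],[1,0,0,0,0,0,0],[0,0,0,0,0,0,0],[0,0,0,0,0,0,0],[0,0,0,0,0,0,0]],
])

```text
time_s: 22.05
tcp_pos: [0.6004, 0.1973, 0.0859]
ee_rot: [[0.996, 0.086, 0.001], [0.086, -0.996, 0.0], [0.001, -0.0, -1.0]]
wrist_force: [0.2, 0.4, -0.8]
gripper_width: 0.786
gripper_force: 0.0
```

Request:
servo_tool([
  [[0,0,0,0,0,0,0],[0,0,0,0,0,0,0],[0,0,0,-40,0,0,0],[0,0,0,-85,0,0,0],[0,0,0,-130,0,0,0]],
])

```text
time_s: 22.55
tcp_pos: [0.5999, 0.197, 0.2168]
ee_rot: [[0.996, 0.086, -0.001], [0.086, -0.996, -0.001], [-0.001, 0.001, -1.0]]
wrist_force: [-0.4, 0.0, 0.4]
gripper_width: 0.995
gripper_force: 0.0
```

Request:
servo_tool([
  [[0,-30,-20,-10,0,0,0],[0,-60,-50,-20,0,0,0],[0,-80,-85,-20,0,0,0],[0,-90,-125,-20,0,0,0],[0,-90,-165,-20,0,0,0]],
])

```text
time_s: 23.05
tcp_pos: [0.4948, 0.3549, 0.2366]
ee_rot: [[0.996, 0.087, 0.001], [0.087, -0.996, 0.001], [0.001, -0.001, -1.0]]
wrist_force: [0.1, -0.7, -0.4]
gripper_width: 0.998
gripper_force: 0.0
```

Run:
```python
from station import r
from h import *
s=r.sense();print(s['time_s'],s['tcp_pos'])
c=r.capture('top');d=r.capture('scene')
a=cv2.resize(c['pixels'][120:270,180:400],None,fx=2.4,fy=2.4);b=cv2.resize(d['pixels'][130:270,220:420],None,fx=1.2*1.5,fy=1.2*1.5)
w=max(a.shape[1],b.shape[1]);f=lambda i:np.pad(i,((0,0),(0,w-i.shape[1]),(0,0)))
cv2.imwrite('pics/end.png',np.vstack([f(a),f(b[:235])])[:,:,::-1])
```

```text
23.05 [0.49478122 0.35493908 0.23664201]
```

View pics/end.png

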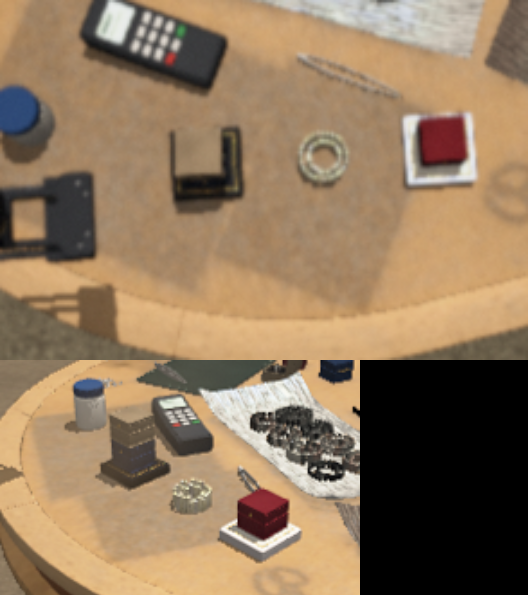

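The final views show the tan-on-blue stack upright on the black block, the bracelet midway between the blocks and red on white. The jar, terminal and tweezers haven't moved. I'm handing it in.

```bash
python3 -c "
from station import r
print(r.finish_job())"
```

```text
the job is handed in; nothing more can be done
None
```

The job is handed in at about 23 s of the 106 s allowed: blue is on the black block with tan on top, red is on the white block, and the bracelet is half-way between. My camera checks put each within about 3 mm of target (tan checked by eye only); no verdict came back from the judge.

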